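# Free a frosted vial carousel and index it to the third stop

## Robot

A 6-joint arm with a two-finger parallel gripper is mounted at the origin on the work surface. World frame = base frame: x ahead of the robot, y to its left, z up, the work surface at z = 0. Lengths are in m, angles in degrees, forces in N, time in s.
With the tool pointing down it reaches from about 0.375 to 0.9 m from the base axis. Payload 3.1 kg.
Tool frame: the origin (TCP) lies at the centre of the arm's flange, where the gripper is bolted on; the fingertips stand 182 mm ahead of it and the grasp point (between the pads) lies 164 mm ahead of it; x points along the fingers, z is the direction in which the jaws open and shut, and the axes are right-handed (so a half turn about x gives the same grasp; the last joint's range is limited). The gripper opens to 87 mm and grips with 3 to 60 N. Pads are 19 mm wide; open, the fingers measure 117 mm over their backs; the gripper's body (75 mm by 190 mm) begins 51 mm behind the grasp point.
Start: joints at [-80.873, 30.224, 82.088, -0, 67.689, -10.227], TCP at [0.207, -0.59, 0.405] pointing down, gripper open.
Joint ranges: [-176.69, 176.69], [-43.24, 126.21], [12.49, 139.97], [-82, 262], [0, 151.66], [-163.58, 163.58]. Speed limits (degrees/s): [159.86, 159.86, 180, 180, 180, 180].

## Interface

Orientations are given as a 3x3 rotation matrix whose columns are the frame's x, y, z axes.
In Python, from rig import bot gives the robot as it stands.
- The arm moves only by the shell command python3 -m crank 'ROWS' [OPENING]. ROWS is JSON, a list of rows, each an object with "offset": the shift along the tool's x, y, z in m, a list of three; "spin": the turn about the tool's x in rad. A call has 1 to 12 rows; each row shifts and turns the commanded pose from where the row before left it, along the tool's axes as they then stand; what a row does not reach is not made up. A row lasts 1/10 s, in which the tool goes at most 50 mm and 8.59 degrees, less where a joint would pass 70% of its speed; a pose out of reach is approached as far as the arm can. A call is refused whole if a number of a shift passes 0.05 or a number of a turn 0.15, either way. A call with a gripper value outside its range is refused whole. OPENING is the finger opening in m, from 0 to 0.087, set as the call begins (- or left out, the last holds). The fingers move at their own pace and stop on an object; the grip force is fixed at half the most. Time passes only in rows, so rows that do not move let the fingers close. It gives the time, the measured TCP pose, the force and the opening at its end, in the units of the state.
- bot.read_state(): the state, without advancing time (a new reading comes with each control period).
- bot.capture(name): name is "scene" or "top"; returns a dict with "pixels" (420x560x3 uint8, blue, green, red), "depth" (420x560 float32, m along the optical axis (not along the pixel's ray), 0 where there is no reading), "K" (3x3 intrinsics, pixels), "world_to_cam" (4x4, takes a point from world to camera coordinates). Camera axes: x right, y up, looking along -z (the intrinsics and any distortion apply to the point x, -y, -z); pixel columns grow to the right and rows downward; lengths in m; the calibration is good to about 2 mm. A picture is of the moment at which its call begins.
- bot.hand_in(): hands the job in, once; it reports no verdict.
Trained networks look in a picture, given as the dict that the camera call returned (one of the last four; its "shot" number tells which), for a name from the list of things; names that differ only in an ending like _2 or _b are one class to them, and where a whole thing is asked for, a point or a joint stands for the part that bears it (a point fixed in the world has none). Each returns a list of dicts, best first, with "p" (0 to 1); they miss things now and then, are a little off and sometimes report something else, mostly with a low value. They report only what shows in the picture. A call takes as long as a camera call. They do not tell look-alikes from the thing itself.
- bot.regions_of(label, picture): "region" (420x560 bool, what is visible of it) and "extent" ([centre column, centre row, width, height] in pixels, round what is visible of it).
The state is a dict: "time_s": time; "joint_positions": joint angles; "qvel": joint speeds; "tau": joint torques, N m; "position": TCP position; "tcp_rot": TCP orientation; "force": force on the tool from outside, world axes, zero at the start; "moment": the same for the moment, N m; "opening": opening from 0.0 (shut) to 1.0 (fully open).
Only numpy, scipy, OpenCV 4.12 (cv2) and the standard library are available. Lean on these libraries where they do the work, as an engineer would, in place of code of your own. Each camera call takes 0.05 s, during which the arm holds its last target.

## Task

The vial carousel from the freezer is locked: take the mallet by its handle and knock the sprung release pin fully down with it so that it stays down, then put the mallet gently back down on the bench. Then grip the knob in the middle of the carousel and turn it clockwise (seen from above) by feel, counting the clicks, to the third stop from where it stands and not past it; finish while still holding the knob there. Touch the pin only with the mallet, and leave the box, the bucket and the jar where they stand.

Things in the scene. Friction and masses are not known exactly. Their poses are not given: they have to be found in the camera images.
- carousel: Fixed white housing of the vial carousel, a flat box 210 (x) by 305 (y) by 45 mm high (y from -175 to +130 mm), origin on the bench under the knob's axis; its x, y axes are along its sides, z up. On it: the round aluminium dial (radius 86 mm, centred on the origin, top 59 mm above the bench) with frosted vials standing in a ring (radius 70 mm, tops at 93 mm); a small grey reader block at +y, 103 mm high; and the release pin at x -60, y -140 mm.
- knob_grip (a point): Centre of the knob's black grip bar, 150 mm above the bench on the dial's vertical axis. The bar is 64 mm long (along this point's x axis), 16 mm thick (y) and 36 mm high (z); it stands on a steel column of radius 17 mm and turns in one piece with the dial. Room to grip from above; vial tops are 39 mm below the bar's underside.
- dial (a joint): Turn of knob and dial, rad: 0 at the start (home, end stop), growing clockwise seen from above, to 2.51. A stop (click) every 0.419 rad (24 degrees): third stop at 1.257. The detent resists with up to about 0.08 N m over the first half of the way to the next stop and pulls into that stop over the second half. It cannot turn while the release pin is up.
- pin_top (a point): Centre of the flat top of the release pin's steel head (26 mm across, 8 mm thick), on the carousel's housing, 95 mm above the bench while up and 81 mm when fully down. Its shaft is 14 mm across and stands in a low steel collar. It moves straight down. From the knob's axis it is 152 mm away.
- pin (a joint): Depth of the release pin, m: 0 up, 0.014 fully down. Its snap-over spring pushes back with up to about 8 N (most near 5 mm); beyond 12 mm it snaps and stays down, before that it jumps up again when let go.
- mallet_grip (a point): Grip point on the upright handle of the mallet, on its axis, 90 mm above the striking face. The mallet is in line (like a pestle): a square wooden handle 22 by 22 mm (flats across this point's x and y axes), from 46 to 126 mm above the face, standing on a round head. z points up the handle.
- mallet_face (a point): Centre of the mallet's flat striking face, the underside of its round black rubber head (52 mm across, 46 mm high), straight below the handle; the mallet starts standing on this face on the bench. Mass about 0.3 kg, most of it in the head.
- mallet: The whole mallet; origin at the centre of its lower striking face, axes as for the grip point; 126 mm tall.
- vial_box: Bystander: white box 130 by 130 mm full of frosted vials, 58 mm high; origin at the centre of its underside.
- bucket: Bystander: grey open bucket, 110 mm across, 100 mm high; origin at the centre of its underside.
- jar: Bystander: white lidded jar, 60 mm across, 80 mm high; origin at the centre of its underside.
Not all that is in view belongs to the job. Of the things like the mallet, leave any that is orange, purple or red; of the rest the smaller one is meant.

How it is judged:
By the outcome, as a careful person would: the job done as asked, in the order asked, and still so for the second after the job is handed in, while the arm keeps its last pose, push and grip.
It also fails if it takes over 61 s, if anything falls off the work surface, if the arm or the gripper's body presses on something with over 40 N, if the wrist force passes 120 N, or if a joint passes its speed limit or range.

## Working session

There is one attempt and no reset: what is moved stays moved. The work goes in short steps, Python scripts to look and compute and a shell command to move; the robot and the scene stay as the last step left them, time stands still between calls to the robot, and variables do not carry over. Pictures are saved under pics/ and viewed, and the job is handed in when it is done.

```bash
mkdir -p pics; ls; python3 - <<'E'
from rig import bot
import cv2,pickle
s=bot.read_state();print(s)
d={}
for n in("scene","top"):
    c=bot.capture(n);d[n]=c;cv2.imwrite(f"pics/{n}0.png",c["pixels"]);print(c["K"],c["world_to_cam"],c["shot"],[k for k in c])
    for l in("mallet","carousel","pin_top","knob_grip"):
        for r in bot.regions_of(l,c)[:4]:print(n,l,round(r["p"],2),r["extent"])
pickle.dump(d,open("d0.pkl","wb"))
E
```

```text
pics
{'time_s': 0.0, 'joint_positions': array([-8.08715999e+01,  3.02804030e+01,  8.21590395e+01, -1.01813336e-03,
        6.76890687e+01, -1.02269792e+01]), 'qvel': array([ 0.04618349, -0.10617313, -0.04213646,  0.03018987, -0.04749831,
        0.02575238]), 'tau': array([ 6.33268883e-06, -4.40041280e+01, -1.76590812e+01,  6.32139668e-02,
        5.82927733e-02, -1.51414088e-04]), 'position': array([ 0.20711302, -0.58930665,  0.40374105]), 'tcp_rot': array([[-3.72068435e-04,  9.43478880e-01,  3.31432442e-01],
       [ 2.21192798e-03,  3.31432431e-01, -9.43476365e-01],
       [-9.99997484e-01,  3.82066918e-04, -2.21022288e-03]]), 'force': array([-0.35531657,  0.47677127,  0.42642838]), 'moment': array([-0.00038836, -0.05248611, -0.01453245]), 'opening': 1.0019018894613614}
[[470.89542963   0.         283.29123362]
 [  0.         470.89542963 205.43790177]
 [  0.           0.           1.        ]] [[ 0.72631796  0.68729352  0.00947784 -0.42509374]
 [-0.44729005  0.46212739  0.76574793  0.14639732]
 [ 0.52191363 -0.56041582  0.64307097 -1.6984976 ]
 [ 0.          0.          0.       
[... 372 characters left out ...]
5, 57.5, 47.4]
[[478.95420848   0.         279.48119135]
 [  0.         478.95420848 210.11271667]
 [  0.           0.           1.        ]] [[-0.01268719 -0.99988896  0.00781717  0.01396534]
 [ 0.99403164 -0.01176496  0.10845587 -0.59780477]
 [-0.10835186  0.00914651  0.99407053 -1.27523796]
 [ 0.          0.          0.          1.        ]] 2 ['pixels', 'depth', 'K', 'world_to_cam', 'shot']
top mallet 0.96 [407.6, 266.5, 26.3, 22.4]
top mallet 0.9 [398.1, 198.3, 28.1, 22.0]
top mallet 0.8 [395.7, 230.2, 30.0, 22.3]
top mallet 0.8 [436.0, 194.7, 40.2, 30.5]
top carousel 0.98 [237.6, 233.7, 130.5, 104.9]
top pin_top 0.6 [272.4, 264.1, 7.7, 9.4]
top knob_grip 0.78 [229.9, 227.3, 63.2, 64.0]
```

View pics/scene0.png

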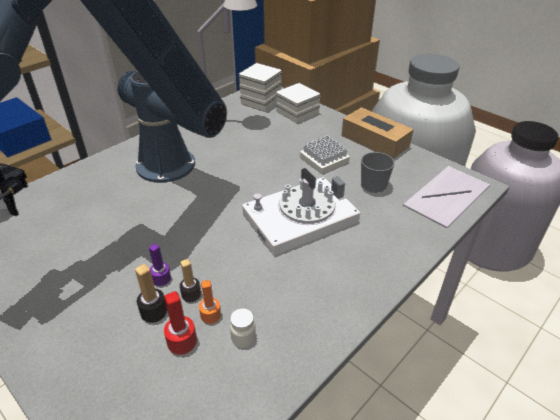

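View pics/top0.png

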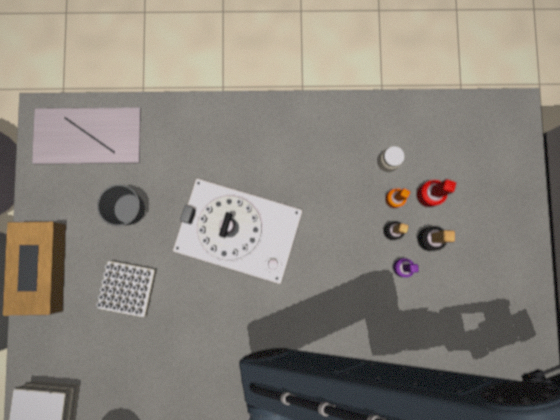

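```bash
python3 - <<'E'
import cv2,pickle,numpy as np
d=pickle.load(open("d0.pkl","rb"))
a=d["scene"]["pixels"][240:370,110:260];b=d["top"]["pixels"][170:290,370:470]
a=cv2.resize(a,None,fx=3,fy=3,interpolation=cv2.INTER_CUBIC);b=cv2.resize(b,None,fx=3.25,fy=3.25,interpolation=cv2.INTER_CUBIC)
cv2.imwrite("pics/crop0.png",np.hstack([a,b[:390]]))
E
```

```text
(no output)
```

View pics/crop0.png

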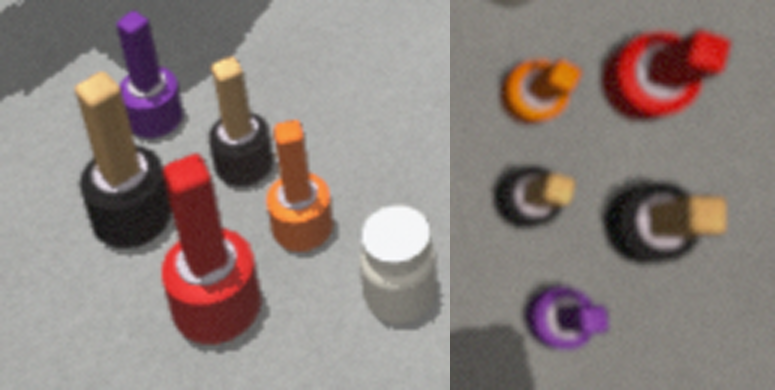

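The candidates are purple (scene 160,264), large wood-handled black (150,292), small wood-handled black (190,280; top 397,230), orange (209,301) and red (180,321). Purple, orange and red are ruled out by colour. Of the two black ones, the smaller at scene (190,280) is the one meant, and the crop confirms it. Next I'll measure positions.

```bash
cat > h.py <<'E'
import numpy as np
def cloud(c):
    h,w=c["depth"].shape;K=c["K"];v,u=np.mgrid[:h,:w];z=c["depth"]
    P=np.stack([(u-K[0,2])/K[0,0]*z,-(v-K[1,2])/K[1,1]*z,-z],-1)
    M=c["world_to_cam"];W=(P-M[:3,3])@M[:3,:3]
    W[z==0]=np.nan
    return W
def proj(c,p):
    M=c["world_to_cam"];q=M[:3,:3]@np.asarray(p)+M[:3,3];K=c["K"]
    return np.array([K[0,0]*q[0]/-q[2]+K[0,2],K[1,1]*-q[1]/-q[2]+K[1,2]])
E
python3 - <<'E'
import pickle,cv2,numpy as np
from h import *
d=pickle.load(open("d0.pkl","rb"))
for n in d:
    c=d[n];W=cloud(c);b=c["pixels"].astype(int)
    tb=W[...,2];print(n,"bench z", np.nanmedian(tb[(abs(W[...,0]-.6)<.1)&(abs(W[...,1]+.15)<.03)]))
    # things in mallet area
    m=((W[...,0]>.4)&(W[...,0]<.9)&(W[...,1]<-.2)&(W[...,1]>-.6)&(tb>.02)&(tb<.25)).astype(np.uint8)
    k,l,st,ce=cv2.connectedComponentsWithStats(m)
    for i in range(1,k):
        if st[i,4]<60: continue
        P=W[l==i];zt=np.nanpercentile(P[:,2],99);t=P[P[:,2]>zt-.008]
        lo=P[(P[:,2]<.05)]
        print(ce[i].round(),st[i,4],"ztop",zt.round(3),"top c",np.median(t,0).round(4),"mean",P.mean(0).round(3),"ext",np.ptp(P,0).round(3), "low",lo[:,:2].min(0).round(3) if len(lo) else'',lo[:,:2].max(0).round(3) if len(lo) else'')
    # carousel housing plane
    m=(abs(tb-.045)<.006)&(W[...,0]>.4)&(abs(W[...,1])<.35)&(b.min(-1)>150)
    m=cv2.morphologyEx(m.astype(np.uint8),cv2.MORPH_OPEN,np.ones((2,2)))
    k,l,st,ce=cv2.connectedComponentsWithStats(m);i=1+st[1:,4].argmax()
    P=W[l==i];r=cv2.minAreaRect(P[:,:2].astype(np.float32));print("housing",r,np.median(P[:,2]),len(P))
    box=r[0]
    m=(tb>.158)&(tb<.176)&(np.hypot(W[...,0]-box[0],W[...,1]-box[1])<.12)
    P=W[m];print("knob top",len(P),P.mean(0).round(4),cv2.minAreaRect(P[:,:2].astype(np.float32)))
    np.set_printoptions(suppress=True)
    m=(tb>.083)&(tb<.105)&(W[...,0]>.4)&(abs(W[...,1])<.35)
    k,l,st,ce=cv2.connectedComponentsWithStats(m.astype(np.uint8))
    for i in range(1,k):
        if st[i,4]>6:print("z83-105",ce[i].round(1),st[i,4],W[l==i].mean(0).round(4),np.ptp(W[l==i],0).round(3))
E
```

```text
scene bench z 0.0007351250747239169
[164. 303.] 2869 ztop 0.174 top c [ 0.6408 -0.413   0.1713] mean [ 0.57  -0.401  0.084] ext [0.264 0.145 0.157] low [ 0.414 -0.448] [ 0.677 -0.303]
[189. 281.] 532 ztop 0.128 top c [ 0.5433 -0.3081  0.1258] mean [ 0.549 -0.311  0.067] ext [0.053 0.052 0.11 ] low [ 0.516 -0.333] [ 0.569 -0.281]
[209. 302.] 563 ztop 0.129 top c [ 0.6307 -0.3153  0.126 ] mean [ 0.638 -0.32   0.066] ext [0.055 0.051 0.11 ] low [ 0.603 -0.34 ] [ 0.657 -0.289]
[242. 326.] 741 ztop 0.084 top c [ 0.7379 -0.3023  0.0806] mean [ 0.745 -0.309  0.063] ext [0.058 0.057 0.065] low [ 0.712 -0.331] [ 0.767 -0.275]
housing ((0.601927638053894, 0.08107820153236389), (0.36923426389694214, 0.18190579116344452), 47.206756591796875) nan 2274
knob top 97 [0.5547 0.1369 0.1667] ((0.5529046654701233, 0.1387396603822708), (0.016312990337610245, 0.061378784477710724), 70.13206481933594)
z83-105 [338.  183.6] 106 [0.5899 0.2411 0.0966] [0.05  0.034 0.022]
z83-105 [300.9 181.1] 15 [0.4934 0.1766 0.0906] [0.013 0.012 0.013]
z83-105 [320.1 183.3] 26 [0.5446 0.2091 0.0912] [0.02  0.018 0.013]
z83
[... 2194 characters left out ...]
4 0.013 0.013]
z83-105 [253.3 217.7] 31 [0.5723 0.0755 0.0928] [0.014 0.013 0.01 ]
z83-105 [202.  218.8] 35 [0.571  0.2086 0.0921] [0.015 0.016 0.008]
z83-105 [397.  229.8] 20 [ 0.5362 -0.2971  0.0939] [0.021 0.012 0.019]
z83-105 [201.  230.1] 36 [0.5417 0.211  0.093 ] [0.016 0.016 0.009]
z83-105 [204.5 240.5] 32 [0.5147 0.2018 0.0929] [0.013 0.013 0.01 ]
z83-105 [243.9 248.2] 34 [0.4936 0.1002 0.0926] [0.015 0.016 0.01 ]
z83-105 [212.  248.8] 35 [0.493  0.1825 0.0922] [0.015 0.016 0.009]
z83-105 [233.7 253. ] 32 [0.4816 0.1267 0.0924] [0.015 0.013 0.016]
z83-105 [272.6 264.5] 77 [0.4508 0.0267 0.0947] [0.023 0.023 0.013]
z83-105 [406.8 267.8] 19 [ 0.4381 -0.3186  0.0939] [0.021 0.007 0.021]
```

```bash
python3 - <<'E'
import pickle,cv2,numpy as np
from h import *
from scipy.optimize import minimize
d=pickle.load(open("d0.pkl","rb"))
ims=[]
for n,c0 in(("top",(.5385,-.3045)),("scene",(.5433,-.3081))):
    c=d[n];W=cloud(c)
    m=(W[...,2]>.118)&(np.hypot(W[...,0]-c0[0],W[...,1]-c0[1])<.03)
    P=W[m];print(n,len(P),cv2.minAreaRect(P[:,:2].astype(np.float32)))
    u,v=proj(c,(*c0,.126)).astype(int)
    # fit square yaw by brightness contrast
    g=c["pixels"].astype(np.float32)@np.float32([0.0,.5,.5])
    def score(x,y,a):
        t=np.linspace(-1,1,9);X,Y=np.meshgrid(t,t)
        def samp(s):
            p=np.stack([X.ravel()*s,Y.ravel()*s],1)@np.array([[np.cos(a),np.sin(a)],[-np.sin(a),np.cos(a)]])+[x,y]
            q=np.array([proj(c,(*k,.126)) for k in p],np.float32)
            return cv2.remap(g,q[:,:1].copy(),q[:,1:].copy(),cv2.INTER_LINEAR).mean()
        i=samp(.011);o=samp(.0145);return i-(o*.0145**2-i*.011**2)/(.0145**2-.011**2)
    r=max((score(c0[0]+dx,c0[1]+dy,np.radians(a)),a,dx,dy) for a in range(-45,45,5) for dx in np.arange(-.004,.0041,.002) for dy in np.arange(-.004,.0041,.002))
    print(r)
    for a in range(-45,45,5): print(a,round(max(score(c0[0]+dx,c0[1]+dy,np.radians(a)) for dx in (r[2]-.001,r[2],r[2]+.001) for dy in (r[3]-.001,r[3],r[3]+.001)),1),end=' ')
    print()
    ims.append(cv2.resize(c["pixels"][v-20:v+20,u-20:u+20],None,fx=10,fy=10,interpolation=cv2.INTER_CUBIC))
cv2.imwrite("pics/handle.png",np.hstack(ims))
E
```

```text
top 75 ((0.5383478403091431, -0.3050985336303711), (0.02150779403746128, 0.021508537232875824), 69.8262710571289)
(np.float32(48.43844), -20, np.float64(0.0), np.float64(0.0))
-45 46.9 -40 47.7 -35 48.3 -30 49.0 -25 49.2 -20 49.4 -15 49.2 -10 48.9 -5 48.3 0 47.8 5 48.0 10 47.4 15 47.4 20 47.5 25 47.6 30 47.3 35 47.2 40 46.9 
scene 73 ((0.541125476360321, -0.30719077587127686), (0.0225842148065567, 0.024369297549128532), 56.50575256347656)
(np.float32(63.465645), -5, np.float64(-0.004), np.float64(0.002))
-45 58.7 -40 57.9 -35 58.6 -30 58.5 -25 58.7 -20 60.4 -15 62.2 -10 63.5 -5 63.8 0 63.4 5 62.7 10 61.8 15 61.5 20 61.0 25 60.3 30 60.4 35 60.5 40 59.6
```

View pics/handle.png

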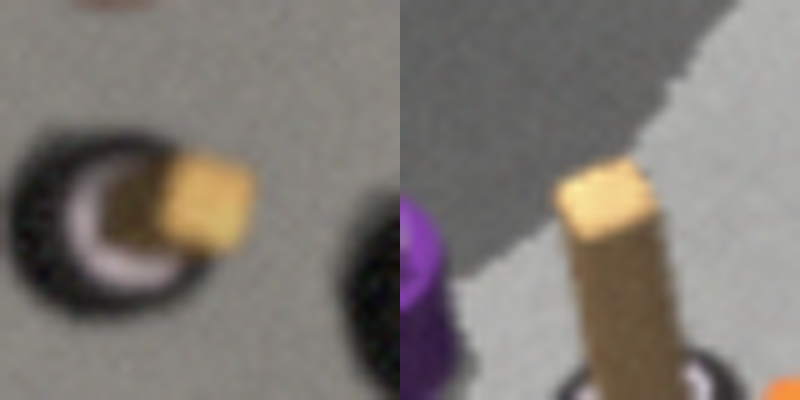

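The crop shows the small wood-handled black mallet, with its square handle turned about -17°. I'll move above it.

```bash
python3 -m crank '[{"offset":[0,0.034,-0.013],"spin":0},{"offset":[0,0.034,-0.013],"spin":0},{"offset":[0,0.034,-0.013],"spin":0},{"offset":[0,0.034,-0.013],"spin":0},{"offset":[0,0.034,-0.013],"spin":0},{"offset":[0,0.034,-0.013],"spin":0},{"offset":[0,0.034,-0.013],"spin":0},{"offset":[0,0.034,-0.013],"spin":0},{"offset":[0,0.034,-0.013],"spin":0},{"offset":[0,0.034,-0.013],"spin":0},{"offset":[0,0.034,-0.013],"spin":0},{"offset":[0,0.034,-0.013],"spin":0}]' 0.06
python3 -m crank '[{"offset":[0,0,0],"spin":-0.117},{"offset":[0,0,0],"spin":-0.117},{"offset":[0,0,0],"spin":-0.117},{"offset":[0,0,0],"spin":-0.117},{"offset":[0,0,0],"spin":-0.117},{"offset":[0,0,0],"spin":-0.117},{"offset":[0,0,0],"spin":-0.117},{"offset":[0,0,0],"spin":-0.117},{"offset":[0,0,0],"spin":0},{"offset":[0,0,0],"spin":0}]'
python3 - <<'E'
from rig import bot
import cv2,pickle,numpy as np
from h import *
s=bot.read_state();print(s["time_s"],s["position"],s["tcp_rot"].round(4),s["force"],s["opening"])
G=s["position"]+s["tcp_rot"][:,0]*.182
d={}
for n in("scene","top"):
    c=bot.capture(n);d[n]=c;im=c["pixels"].copy();print(n,proj(c,G),proj(c,s["position"]))
    u,v=proj(c,G).astype(int);z=s["tcp_rot"][:,2]
    a=cv2.resize(im[max(0,v-60):v+60,max(0,u-60):u+60],None,fx=5,fy=5,interpolation=cv2.INTER_CUBIC)
    for k in(-.03,0,.03):
        q=(proj(c,G+k*z)-[max(0,u-60),max(0,v-60)])*5+2;cv2.circle(a,tuple(int(t) for t in q),4,(0,0,255),1)
    cv2.imwrite(f"pics/{n}1.png",a)
pickle.dump(d,open("d1.pkl","wb"))
E
```

```text
time_s: 1.7
position: [0.5414, -0.3061, 0.4049]
tcp_rot: [[0.0, 0.943, 0.331], [-0.0, 0.331, -0.943], [-1.0, 0.0, 0.0]]
force: [0.3, -0.7, -0.5]
opening: 0.691
time_s: 2.7
position: [0.5404, -0.3072, 0.4048]
tcp_rot: [[0.0, 0.295, 0.956], [0.0, 0.956, -0.295], [-1.0, 0.0, 0.0]]
force: [-0.4, 0.0, 0.7]
opening: 0.686
2.7 [ 0.5404163  -0.30721538  0.40475341] [[ 1.000e-04  2.949e-01  9.555e-01]
 [ 0.000e+00  9.555e-01 -2.949e-01]
 [-1.000e+00  0.000e+00  1.000e-04]] [-0.40595128  0.03307743  0.65214549] 0.6862822079112988
scene [179.95929608 233.97717385] [168.49026641 170.67519052]
top [415.21250796 224.21268182] [442.22791503 216.82941229]
```

View pics/scene1.png

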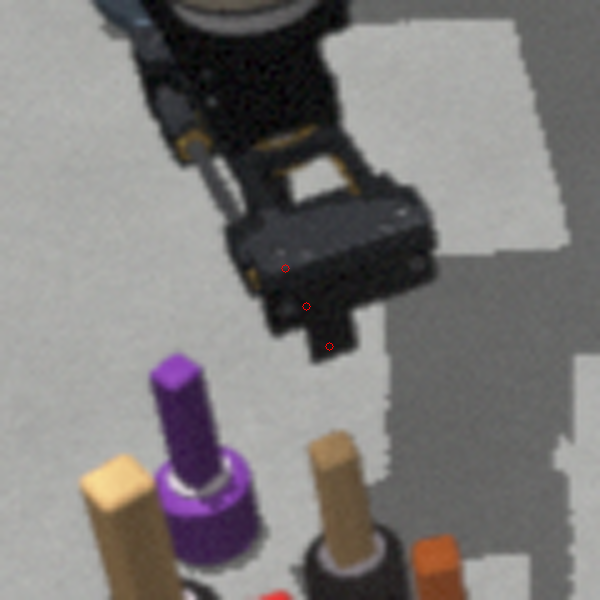

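View pics/top1.png

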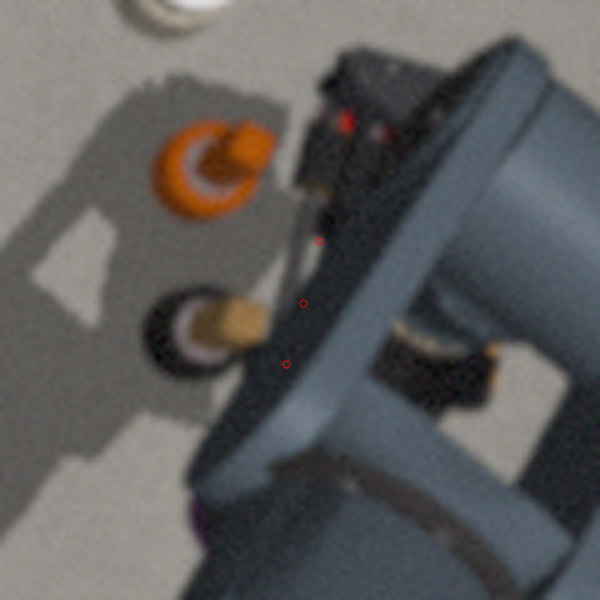

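The scene view shows the gripper above the wooden handle, with the jaws lined up and the fingertip where I predicted it. I'll descend to the grip height and close.

```bash
python3 -m crank '[{"offset":[0.03,0,0],"spin":0},{"offset":[0.03,0,0],"spin":0},{"offset":[0.03,0,0],"spin":0},{"offset":[0.03,0,0],"spin":0},{"offset":[0.02,0,0],"spin":0},{"offset":[0.01,0,0],"spin":0},{"offset":[0,0,0],"spin":0},{"offset":[0,0,0],"spin":0}]'
python3 -m crank '[{"offset":[0,0,0],"spin":0},{"offset":[0,0,0],"spin":0},{"offset":[0,0,0],"spin":0},{"offset":[0,0,0],"spin":0},{"offset":[0,0,0],"spin":0},{"offset":[0,0,0],"spin":0},{"offset":[0,0,0],"spin":0},{"offset":[0,0,0],"spin":0}]' 0
python3 - <<'E'
from rig import bot
import cv2
s=bot.read_state();print(s["position"],s["tcp_rot"][:,2],s["force"],s["moment"],s["opening"]*.087)
c=bot.capture("scene");cv2.imwrite("pics/s2.png",cv2.resize(c["pixels"][180:360,100:280],None,fx=3,fy=3))
E
```

```text
time_s: 3.6
position: [0.5408, -0.3076, 0.2555]
tcp_rot: [[0.001, 0.293, 0.956], [-0.001, 0.956, -0.293], [-1.0, -0.001, 0.001]]
force: [0.3, -0.3, -0.5]
opening: 0.693
time_s: 4.4
position: [0.5402, -0.3071, 0.2547]
tcp_rot: [[-0.001, 0.293, 0.956], [0.0, 0.956, -0.293], [-1.0, 0.0, -0.001]]
force: [-0.3, 0.4, 0.5]
opening: 0.252
[ 0.54021637 -0.3071417   0.25465228] [ 9.56222496e-01 -2.92639526e-01 -8.03201738e-04] [-0.31288905  0.42688863  0.47036618] [0.15521715 0.06074355 0.03033273] 0.021948811069945336
```

View pics/s2.png

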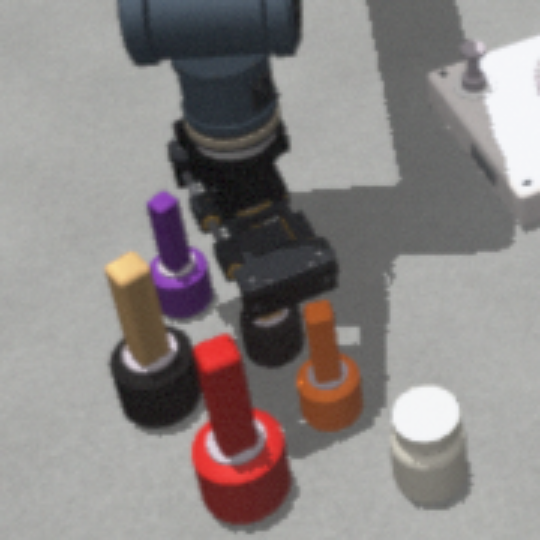

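Opening reads 21.9 mm, so the handle (22 mm) is gripped. Lifting, then over to the pin.

```bash
python3 -m crank '[{"offset":[-0.01,0,0],"spin":0},{"offset":[-0.02,0,0],"spin":0},{"offset":[-0.03,0,0],"spin":0},{"offset":[-0.03,0,0],"spin":0},{"offset":[-0.03,0,0],"spin":0},{"offset":[-0.02,0,0],"spin":0},{"offset":[-0.01,0,0],"spin":0},{"offset":[0,0,0],"spin":0}]'
python3 -m crank '[{"offset":[0,0.0243,-0.0151],"spin":0},{"offset":[0,0.0243,-0.0151],"spin":0},{"offset":[0,0.0243,-0.0151],"spin":0},{"offset":[0,0.0243,-0.0151],"spin":0},{"offset":[0,0.0243,-0.0151],"spin":0},{"offset":[0,0.0243,-0.0151],"spin":0},{"offset":[0,0.0243,-0.0151],"spin":0},{"offset":[0,0.0243,-0.0151],"spin":0},{"offset":[0,0.0243,-0.0151],"spin":0},{"offset":[0,0.0243,-0.0151],"spin":0},{"offset":[0,0.0243,-0.0151],"spin":0},{"offset":[0,0.0243,-0.0151],"spin":0}]'
python3 -m crank '[{"offset":[0,0,0],"spin":0},{"offset":[0,0,0],"spin":0},{"offset":[0,0,0],"spin":0}]'
python3 - <<'E'
from rig import bot
import cv2,numpy as np
from h import *
s=bot.read_state();print(s["position"],s["force"],s["moment"],s["opening"]*.087)
a=[]
for n in("scene","top"):
    c=bot.capture(n);im=c["pixels"].copy()
    W=cloud(c);g=s["position"].copy();g[2]-=.2547
    for p in (g,(.4525,.025,.095)):
        q=proj(c,p);print(n,q)
    u,v=proj(c,g).astype(int);v=max(v,60)
    x=cv2.resize(im[v-60:v+60,u-50:u+50],None,fx=4,fy=4,interpolation=cv2.INTER_CUBIC)
    for p in (g,(.4525,.025,.095)):
        q=(proj(c,p)-[u-50,v-60])*4+2;cv2.circle(x,tuple(int(t) for t in q),3,(0,0,255),1)
    a.append(x)
cv2.imwrite("pics/p3.png",np.hstack(a))
E
```

```text
time_s: 5.25
position: [0.5406, -0.3073, 0.4063]
tcp_rot: [[0.002, 0.293, 0.956], [-0.002, 0.956, -0.293], [-1.0, -0.001, 0.003]]
force: [0.1, -0.0, -3.5]
opening: 0.249
time_s: 6.45
position: [0.4515, 0.0257, 0.4034]
tcp_rot: [[-0.003, 0.293, 0.956], [0.001, 0.956, -0.293], [-1.0, -0.0, -0.003]]
force: [0.4, -0.1, -3.7]
opening: 0.256
time_s: 6.75
position: [0.4527, 0.0241, 0.4042]
tcp_rot: [[-0.0, 0.293, 0.956], [-0.0, 0.956, -0.293], [-1.0, -0.0, -0.0]]
force: [-0.0, 0.6, -3.8]
opening: 0.246
[0.45273163 0.0241417  0.40424907] [-0.04809196  0.63197062 -3.79885623] [-0.07019464 -0.03723429  0.00987987] 0.021400592433736144
scene [256.57945149 181.69177015]
scene [257.22117586 196.02238732]
top [273.47148064 263.83461133]
top [273.23710847 263.86499178]
```

View pics/p3.png

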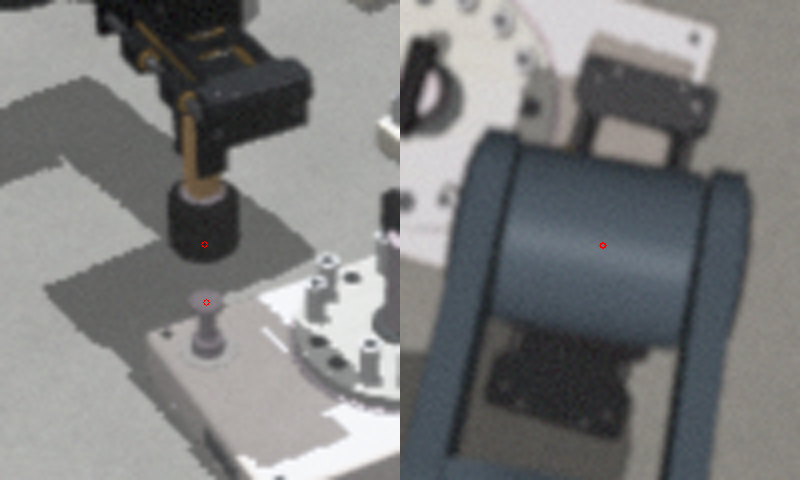

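The mallet hangs directly above the pin: head at crop (204,245), pin at (206,302). Pressing down.

```bash
python3 -m crank '[{"offset":[0.02,0,0],"spin":0},{"offset":[0.02,0,0],"spin":0},{"offset":[0.01,0,0],"spin":0},{"offset":[0.006,0,0],"spin":0},{"offset":[0.006,0,0],"spin":0}]'
python3 -m crank '[{"offset":[0.004,0,0],"spin":0},{"offset":[0.003,0,0],"spin":0}]'
python3 -m crank '[{"offset":[0,0,0],"spin":0},{"offset":[0,0,0],"spin":0}]'
```

```text
time_s: 7.35
position: [0.4524, 0.0242, 0.3429]
tcp_rot: [[-0.001, 0.293, 0.956], [-0.0, 0.956, -0.293], [-1.0, -0.001, -0.001]]
force: [-3.1, -2.0, 4.6]
opening: 0.251
time_s: 7.55
position: [0.4529, 0.0245, 0.3358]
tcp_rot: [[0.002, 0.293, 0.956], [-0.0, 0.956, -0.293], [-1.0, 0.0, 0.002]]
force: [-0.2, 0.8, -3.1]
opening: 0.254
time_s: 7.75
position: [0.4528, 0.0246, 0.3359]
tcp_rot: [[0.001, 0.293, 0.956], [-0.0, 0.956, -0.293], [-1.0, 0.0, 0.001]]
force: [0.1, 0.1, -3.2]
opening: 0.248
```

```bash
python3 -m crank '[{"offset":[0.002,0,0],"spin":0},{"offset":[0.001,0,0],"spin":0},{"offset":[0,0,0],"spin":0}]'
python3 -m crank '[{"offset":[0.002,0,0],"spin":0},{"offset":[0.0,0,0],"spin":0}]'
```

```text
time_s: 8.05
position: [0.4528, 0.0247, 0.3351]
tcp_rot: [[0.002, 0.292, 0.956], [-0.0, 0.956, -0.292], [-1.0, 0.0, 0.002]]
force: [-3.6, 0.0, 16.6]
opening: 0.252
time_s: 8.25
position: [0.4528, 0.0247, 0.3348]
tcp_rot: [[0.003, 0.292, 0.956], [-0.001, 0.956, -0.292], [-1.0, 0.0, 0.003]]
force: [-5.7, 1.6, 32.4]
opening: 0.249
```

It hit the end stop: force rises steeply at face height about 80.5 mm. Raising to check that the pin stays down.

```bash
python3 -m crank '[{"offset":[-0.005,0,0],"spin":0},{"offset":[-0.01,0,0],"spin":0},{"offset":[-0.02,0,0],"spin":0},{"offset":[-0.02,0,0],"spin":0},{"offset":[-0.02,0,0],"spin":0},{"offset":[0,0,0],"spin":0},{"offset":[0,0,0],"spin":0}]'
python3 - <<'E'
from rig import bot
import cv2,numpy as np
from h import *
s=bot.read_state();print(s["position"],s["force"])
c=bot.capture("scene");im=c["pixels"]
W=cloud(c);m=(W[...,2]>.06)&(W[...,2]<.12)&(np.hypot(W[...,0]-.4545,W[...,1]-.023)<.02);print(m.sum(),np.nanpercentile(W[m][:,2],[50,90,99]))
x=cv2.resize(im[130:250,190:330],None,fx=4,fy=4,interpolation=cv2.INTER_CUBIC)
cv2.imwrite("pics/p4.png",x)
E
```

```text
time_s: 8.95
position: [0.4523, 0.0247, 0.4055]
tcp_rot: [[0.0, 0.293, 0.956], [-0.0, 0.956, -0.293], [-1.0, 0.0, 0.0]]
force: [0.1, -0.5, -3.7]
opening: 0.255
[0.45227784 0.0246675  0.40553873] [ 0.11285514 -0.45187255 -3.65946571]
68 [0.07883614 0.08386713 0.08531071]
```

View pics/p4.png

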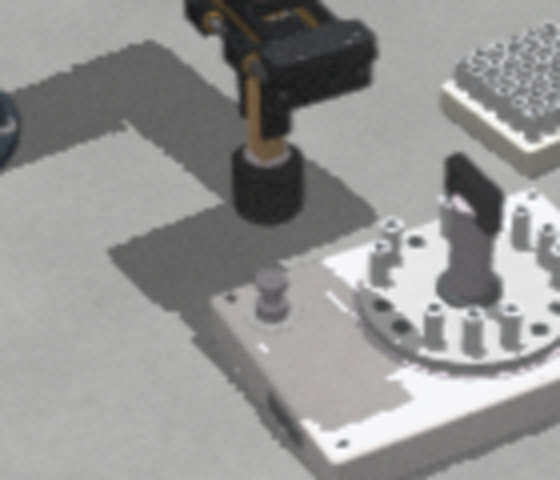

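The pin at crop (272,290) is clearly lower and its top measures about 83 mm, so it stays down. Returning the mallet to its own spot.

```bash
python3 -m crank '[{"offset":[0,-0.0243,0.0151],"spin":0},{"offset":[0,-0.0243,0.0151],"spin":0},{"offset":[0,-0.0243,0.0151],"spin":0},{"offset":[0,-0.0243,0.0151],"spin":0},{"offset":[0,-0.0243,0.0151],"spin":0},{"offset":[0,-0.0243,0.0151],"spin":0},{"offset":[0,-0.0243,0.0151],"spin":0},{"offset":[0,-0.0243,0.0151],"spin":0},{"offset":[0,-0.0243,0.0151],"spin":0},{"offset":[0,-0.0243,0.0151],"spin":0},{"offset":[0,-0.0243,0.0151],"spin":0},{"offset":[0,-0.0243,0.0151],"spin":0}]'
python3 -m crank '[{"offset":[0,0,0],"spin":0},{"offset":[0.02,0,0],"spin":0},{"offset":[0.03,0,0],"spin":0},{"offset":[0.03,0,0],"spin":0},{"offset":[0.03,0,0],"spin":0},{"offset":[0.02,0,0],"spin":0},{"offset":[0.01,0,0],"spin":0},{"offset":[0.005,0,0],"spin":0},{"offset":[0.002,0,0],"spin":0},{"offset":[0,0,0],"spin":0},{"offset":[0,0,0],"spin":0}]'
python3 -m crank '[{"offset":[0.001,0,0],"spin":0},{"offset":[0.001,0,0],"spin":0},{"offset":[0.001,0,0],"spin":0},{"offset":[0,0,0],"spin":0}]'
```

```text
time_s: 10.2
position: [0.5403, -0.3082, 0.4032]
tcp_rot: [[-0.003, 0.293, 0.956], [0.003, 0.956, -0.293], [-1.0, 0.002, -0.004]]
force: [0.4, 0.5, -3.0]
opening: 0.254
time_s: 11.3
position: [0.5408, -0.3075, 0.2599]
tcp_rot: [[0.002, 0.293, 0.956], [-0.001, 0.956, -0.293], [-1.0, -0.001, 0.002]]
force: [0.5, 0.4, -3.9]
opening: 0.253
time_s: 11.7
position: [0.5403, -0.3072, 0.2557]
tcp_rot: [[-0.0, 0.293, 0.956], [0.0, 0.956, -0.293], [-1.0, 0.0, -0.0]]
force: [0.8, 0.5, -3.4]
opening: 0.253
```

```bash
python3 -m crank '[{"offset":[0.0005,0,0],"spin":0},{"offset":[0.0005,0,0],"spin":0},{"offset":[0,0,0],"spin":0}]'
python3 -m crank '[{"offset":[0.0005,0,0],"spin":0},{"offset":[0,0,0],"spin":0}]'
```

```text
time_s: 12.0
position: [0.5404, -0.3073, 0.2547]
tcp_rot: [[-0.0, 0.293, 0.956], [0.0, 0.956, -0.293], [-1.0, 0.0, -0.0]]
force: [-0.2, -0.2, -2.2]
opening: 0.255
time_s: 12.2
position: [0.5404, -0.3073, 0.2547]
tcp_rot: [[0.0, 0.293, 0.956], [-0.0, 0.956, -0.293], [-1.0, -0.0, 0.0]]
force: [-1.2, -0.3, -0.0]
opening: 0.255
```

The bench now carries the mallet. Releasing and retreating upward.

```bash
python3 -m crank '[{"offset":[0,0,0],"spin":0},{"offset":[0,0,0],"spin":0},{"offset":[0,0,0],"spin":0},{"offset":[0,0,0],"spin":0},{"offset":[0,0,0],"spin":0}]' 0.06
python3 -m crank '[{"offset":[-0.01,0,0],"spin":0},{"offset":[-0.02,0,0],"spin":0},{"offset":[-0.03,0,0],"spin":0},{"offset":[-0.04,0,0],"spin":0},{"offset":[-0.04,0,0],"spin":0},{"offset":[-0.012,0,0],"spin":0}]'
python3 -m crank '[{"offset":[0,0.0359,-0.0101],"spin":0},{"offset":[0,0.0359,-0.0101],"spin":0},{"offset":[0,0.0359,-0.0101],"spin":0},{"offset":[0,0.0359,-0.0101],"spin":0},{"offset":[0,0.0359,-0.0101],"spin":0},{"offset":[0,0.0359,-0.0101],"spin":0},{"offset":[0,0.0359,-0.0101],"spin":0},{"offset":[0,0.0359,-0.0101],"spin":0},{"offset":[0,0.0359,-0.0101],"spin":0},{"offset":[0,0.0359,-0.0101],"spin":0},{"offset":[0,0.0359,-0.0101],"spin":0},{"offset":[0,0.0359,-0.0101],"spin":0}]'
python3 -m crank '[{"offset":[0,0,0],"spin":-0.1428},{"offset":[0,0,0],"spin":-0.1428},{"offset":[0,0,0],"spin":-0.1428},{"offset":[0,0,0],"spin":-0.1428},{"offset":[0,0,0],"spin":-0.1428},{"offset":[0,0,0],"spin":-0.1428},{"offset":[0,0,0],"spin":-0.1428},{"offset":[0,0,0],"spin":-0.1428},{"offset":[0,0,0],"spin":-0.1428},{"offset":[0,0,0],"spin":-0.1428},{"offset":[0,0,0],"spin":-0.1428},{"offset":[0,0,0],"spin":0}]'
python3 - <<'E'
from rig import bot
import cv2,numpy as np
from h import *
s=bot.read_state();print(s["position"],s["tcp_rot"][:,2],s["joint_positions"])
c=bot.capture("scene");im=c["pixels"]
W=cloud(c)
m=(W[...,2]>.158)&(W[...,2]<.176)&(np.hypot(W[...,0]-.553,W[...,1]-.139)<.06)
P=W[m];print(m.sum(),cv2.minAreaRect(P[:,:2].astype(np.float32)))
x=cv2.resize(im[80:260,220:400],None,fx=3.3,fy=3.3,interpolation=cv2.INTER_CUBIC)
cv2.imwrite("pics/p5.png",x);cv2.imwrite("pics/p5b.png",im)
E
```

```text
time_s: 12.7
position: [0.5405, -0.3073, 0.2543]
tcp_rot: [[0.0, 0.293, 0.956], [-0.0, 0.956, -0.293], [-1.0, -0.0, 0.0]]
force: [0.3, -0.4, -0.5]
opening: 0.612
time_s: 13.3
position: [0.5412, -0.3078, 0.4121]
tcp_rot: [[0.008, 0.293, 0.956], [-0.006, 0.956, -0.292], [-1.0, -0.004, 0.009]]
force: [1.0, -0.4, -0.4]
opening: 0.694
time_s: 14.5
position: [0.5501, 0.1417, 0.4062]
tcp_rot: [[-0.001, 0.293, 0.956], [-0.0, 0.956, -0.293], [-1.0, -0.0, -0.001]]
force: [0.2, 0.1, 0.7]
opening: 0.689
time_s: 15.7
position: [0.5503, 0.1401, 0.4061]
tcp_rot: [[-0.001, -0.956, 0.293], [-0.0, 0.293, 0.956], [-1.0, 0.001, -0.0]]
force: [0.1, 0.3, -0.9]
opening: 0.688
[0.55028717 0.14013536 0.40609481] [ 2.92876089e-01  9.56150362e-01 -2.87395360e-04] [ 3.01496016e+00  2.57255541e+01  9.03314488e+01 -9.80943971e-04
  6.39886218e+01 -6.99543805e+01]
96 ((0.5507523417472839, 0.14071780443191528), (0.016820214688777924, 0.06703527271747589), 72.82076263427734)
```

View pics/p5.png

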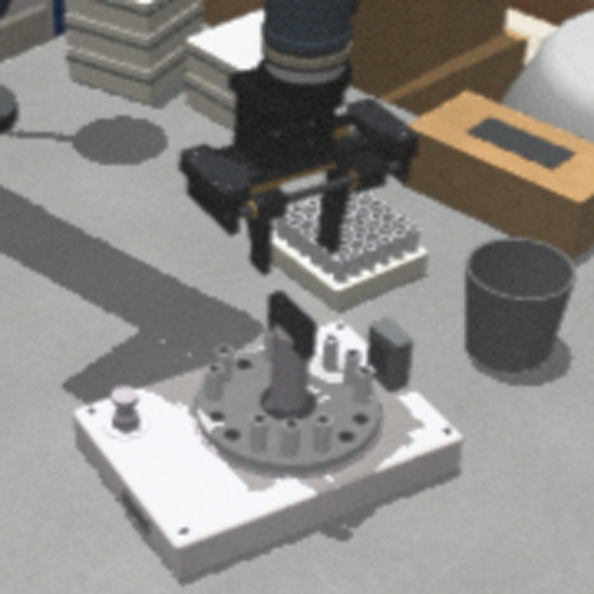

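View pics/p5b.png

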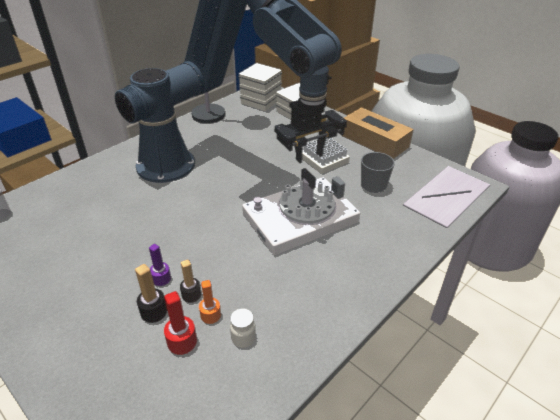

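The mallet stands upright at (190,280), the pin is down, and the gripper is centred over the knob with the jaws across the bar. Descending and gripping.

```bash
python3 -m crank '[{"offset":[0.02,0,0],"spin":0},{"offset":[0.03,0,0],"spin":0},{"offset":[0.02,0,0],"spin":0},{"offset":[0.015,0,0],"spin":0},{"offset":[0.005,0,0],"spin":0},{"offset":[0,0,0],"spin":0},{"offset":[0,0,0],"spin":0}]'
python3 -m crank '[{"offset":[0,0,0],"spin":0},{"offset":[0,0,0],"spin":0},{"offset":[0,0,0],"spin":0},{"offset":[0,0,0],"spin":0},{"offset":[0,0,0],"spin":0},{"offset":[0,0,0],"spin":0},{"offset":[0,0,0],"spin":0},{"offset":[0,0,0],"spin":0}]' 0
python3 - <<'E'
from rig import bot
s=bot.read_state();print(s["position"],s["tcp_rot"][:,2],s["force"],s["moment"],s["opening"]*.087)
E
```

```text
time_s: 16.45
position: [0.5509, 0.1402, 0.3169]
tcp_rot: [[0.001, -0.956, 0.294], [0.0, 0.294, 0.956], [-1.0, -0.001, 0.0]]
force: [-0.1, 0.4, 0.3]
opening: 0.689
time_s: 17.25
position: [0.5509, 0.141, 0.3166]
tcp_rot: [[0.002, -0.956, 0.293], [0.002, 0.293, 0.956], [-1.0, -0.001, 0.003]]
force: [0.5, 4.7, 1.2]
opening: 0.378
[0.55088092 0.14101531 0.31661942] [0.29322222 0.95604102 0.00250861] [0.51725181 4.73172407 1.22061156] [ 0.95721576 -0.28257027 -0.05326829] 0.032861928402352705
```

The opening reads 33 mm instead of 16, which is close to the 34 mm column diameter, so the tips are probably on the column top. I'll wait briefly and check.

```bash
python3 -m crank '[{"offset":[0,0,0],"spin":0},{"offset":[0,0,0],"spin":0},{"offset":[0,0,0],"spin":0}]'
python3 - <<'E'
from rig import bot
import cv2,numpy as np,pickle
from h import *
s=bot.read_state();print(s["position"],s["force"],s["moment"],s["opening"]*.087)
a=[]
for n in("scene","top"):
    c=bot.capture(n);u,v=proj(c,(.551,.14,.15)).astype(int)
    a.append(cv2.resize(c["pixels"][v-40:v+40,u-40:u+40],None,fx=5,fy=5,interpolation=cv2.INTER_CUBIC))
cv2.imwrite("pics/p6.png",np.hstack(a))
d=pickle.load(open("d0.pkl","rb"));a=[]
for n in d:
    c=d[n];u,v=proj(c,(.551,.14,.15)).astype(int)
    a.append(cv2.resize(c["pixels"][v-20:v+20,u-20:u+20],None,fx=10,fy=10,interpolation=cv2.INTER_CUBIC))
    W=cloud(c);m=(np.hypot(W[...,0]-.551,W[...,1]-.14)<.028)&(W[...,2]>.11)
    P=W[m];o=(P[:,:2]-[.551,.14])@np.array([.293,.956])
    for zz in np.arange(.11,.172,.006):
        q=(P[:,2]>=zz)&(P[:,2]<zz+.006)
        if q.any():print(n,zz.round(3),q.sum(),o[q].min().round(3),o[q].max().round(3))
cv2.imwrite("pics/p6b.png",np.hstack(a))
E
```

```text
time_s: 17.55
position: [0.5509, 0.141, 0.3166]
tcp_rot: [[0.002, -0.956, 0.293], [0.002, 0.293, 0.956], [-1.0, -0.001, 0.003]]
force: [-0.4, 5.2, 1.7]
opening: 0.377
[0.55088434 0.14099206 0.31664802] [-0.35413713  5.22074368  1.7479461 ] [ 1.00450358 -0.29466698  0.00794505] 0.03276847628623519
scene 0.11 15 -0.016 0.011
scene 0.116 17 -0.016 0.003
scene 0.122 11 -0.016 0.001
scene 0.128 14 -0.016 0.001
scene 0.134 15 -0.016 -0.004
scene 0.14 27 -0.016 -0.005
scene 0.146 20 -0.015 -0.004
scene 0.152 17 -0.009 -0.005
scene 0.158 16 -0.009 -0.003
scene 0.164 46 -0.008 0.008
scene 0.17 19 -0.01 0.005
top 0.11 4 -0.015 -0.008
top 0.116 1 -0.008 -0.008
top 0.122 4 -0.015 -0.007
top 0.128 3 -0.015 -0.012
top 0.134 6 -0.015 -0.006
top 0.14 40 -0.015 0.017
top 0.146 15 -0.013 0.017
top 0.152 8 -0.007 -0.006
top 0.158 22 -0.006 0.009
top 0.164 119 -0.007 0.009
top 0.17 15 -0.006 0.007
```

View pics/p6.png

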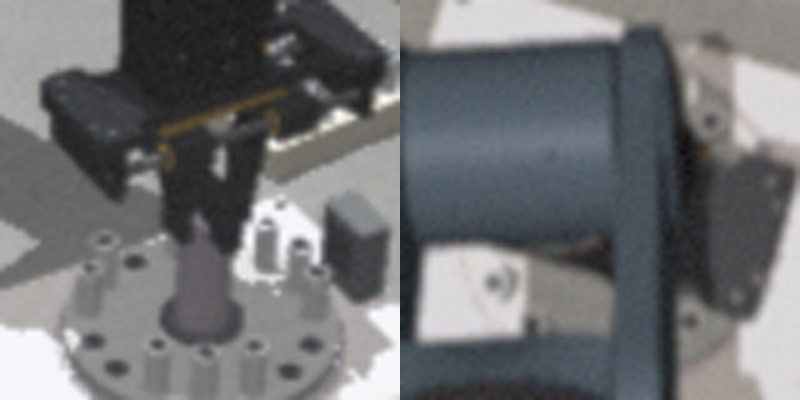

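View pics/p6b.png

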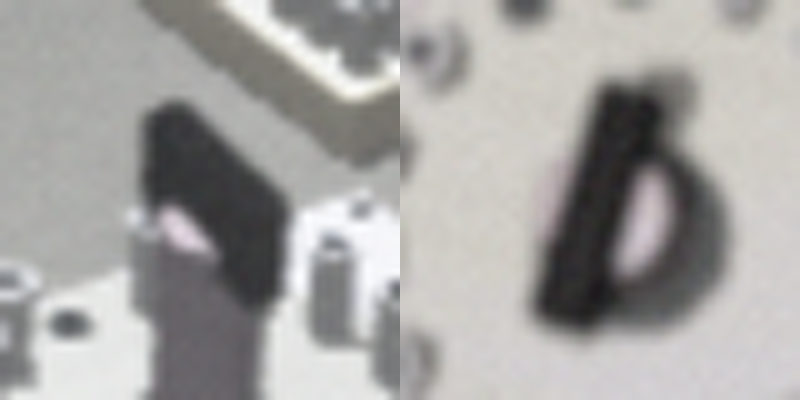

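Both views show the steel column rising to about 146 mm on either side of the bar, so the tips closed on the round column. I'll open, raise 16 mm so that only the flats of the bar are gripped, and re-close.

```bash
python3 -m crank '[{"offset":[0,0,0],"spin":0},{"offset":[0,0,0],"spin":0},{"offset":[0,0,0],"spin":0},{"offset":[-0.008,0,0.0005],"spin":0},{"offset":[-0.008,0,0.0005],"spin":0},{"offset":[0,0,0],"spin":0},{"offset":[0,0,0],"spin":0}]' 0.06
python3 -m crank '[{"offset":[0,0,0],"spin":0},{"offset":[0,0,0],"spin":0},{"offset":[0,0,0],"spin":0},{"offset":[0,0,0],"spin":0},{"offset":[0,0,0],"spin":0},{"offset":[0,0,0],"spin":0},{"offset":[0,0,0],"spin":0},{"offset":[0,0,0],"spin":0}]' 0
python3 - <<'E'
from rig import bot
import numpy as np
s=bot.read_state();z=s["tcp_rot"][:,2];print(s["position"],np.degrees(np.arctan2(z[1],z[0])),s["force"],s["moment"],s["opening"]*.087)
E
```

```text
time_s: 18.35
position: [0.551, 0.1411, 0.3329]
tcp_rot: [[0.001, -0.956, 0.293], [-0.0, 0.293, 0.956], [-1.0, -0.001, 0.0]]
force: [0.0, -0.5, -0.0]
opening: 0.687
time_s: 19.15
position: [0.5509, 0.1413, 0.3322]
tcp_rot: [[0.0, -0.956, 0.293], [0.001, 0.293, 0.956], [-1.0, 0.0, 0.001]]
force: [-0.1, 1.3, -0.9]
opening: 0.178
[0.5509187  0.14134635 0.33220037] 72.94243139344252 [-0.14962574  1.34926558 -0.91798893] [ 0.3228998  -0.22582829 -0.13258901] 0.015511342598895275
```

Opening is now 15.5 mm, so the bar is held by its flats. Turning towards the first click while watching the moment.

```bash
cat > st.py <<'E'
from rig import bot
import numpy as np
s=bot.read_state();z=s["tcp_rot"][:,2];a=np.degrees(np.arctan2(z[1],z[0]));print("turn deg",round(72.94-a,2),"pos",s["position"].round(4),"F",s["force"].round(2),"M",s["moment"].round(3),"open mm",round(s["opening"]*87,1))
E
python3 -m crank '[{"offset":[0,0,0],"spin":0.05},{"offset":[0,0,0],"spin":0.05}]' >/dev/null; python3 st.py
python3 -m crank '[{"offset":[0,0,0],"spin":0.05},{"offset":[0,0,0],"spin":0.04}]' >/dev/null; python3 st.py
python3 -m crank '[{"offset":[0,0,0],"spin":0.05},{"offset":[0,0,0],"spin":0.05}]' >/dev/null; python3 st.py
python3 -m crank '[{"offset":[0,0,0],"spin":0.05},{"offset":[0,0,0],"spin":0.04}]' >/dev/null; python3 st.py
python3 -m crank '[{"offset":[0,0,0],"spin":0.039},{"offset":[0,0,0],"spin":0},{"offset":[0,0,0],"spin":0}]' >/dev/null; python3 st.py
```

```text
turn deg 5.77 pos [0.5509 0.1414 0.3322] F [ 1.67  1.81 -0.34] M [ 0.339 -0.201  0.081] open mm 15.8
turn deg 10.91 pos [0.5509 0.1413 0.3322] F [ 0.1   1.28 -0.4 ] M [ 0.285 -0.212  0.053] open mm 15.9
turn deg 16.68 pos [0.5509 0.1413 0.3322] F [-0.37  1.03 -0.61] M [ 0.208 -0.177 -0.059] open mm 15.7
turn deg 21.83 pos [0.5509 0.1412 0.3322] F [-0.39 -0.16 -0.34] M [ 0.145 -0.172 -0.017] open mm 15.4
turn deg 23.91 pos [0.5508 0.1412 0.3322] F [-0.78  0.85 -0.93] M [ 0.251 -0.163 -0.033] open mm 16.0
```

The moment resists up to about 12° and then flips sign: click 1. Continuing with clicks 2 and 3.

```bash

python3 -m crank '[{"offset":[0,0,0],"spin":0.05},{"offset":[0,0,0],"spin":0.05}]' >/dev/null; python3 st.py
python3 -m crank '[{"offset":[0,0,0],"spin":0.06},{"offset":[0,0,0],"spin":0.05}]' >/dev/null; python3 st.py
python3 -m crank '[{"offset":[0,0,0],"spin":0.05},{"offset":[0,0,0],"spin":0.05}]' >/dev/null; python3 st.py
python3 -m crank '[{"offset":[0,0,0],"spin":0.05},{"offset":[0,0,0],"spin":0.059},{"offset":[0,0,0],"spin":0},{"offset":[0,0,0],"spin":0}]' >/dev/null; python3 st.py
python3 -m crank '[{"offset":[0,0,0],"spin":0.05},{"offset":[0,0,0],"spin":0.05}]' >/dev/null; python3 st.py
python3 -m crank '[{"offset":[0,0,0],"spin":0.06},{"offset":[0,0,0],"spin":0.05}]' >/dev/null; python3 st.py
python3 -m crank '[{"offset":[0,0,0],"spin":0.05},{"offset":[0,0,0],"spin":0.05}]' >/dev/null; python3 st.py
python3 -m crank '[{"offset":[0,0,0],"spin":0.05},{"offset":[0,0,0],"spin":0.059},{"offset":[0,0,0],"spin":0},{"offset":[0,0,0],"spin":0},{"offset":[0,0,0],"spin":0},{"offset":[0,0,0],"spin":0}]' >/dev/null; python3 st.py
python3 - <<'E'
from rig import bot
import cv2,numpy as np
from h import *
for n in("scene","top"):
    c=bot.capture(n);cv2.imwrite(f"pics/{n}9.png",c["pixels"])
    u,v=proj(c,(.551,.14,.15)).astype(int)
    cv2.imwrite(f"pics/{n}9c.png",cv2.resize(c["pixels"][v-60:v+60,u-70:u+70],None,fx=5,fy=5,interpolation=cv2.INTER_CUBIC))
print(bot.read_state()["time_s"])
E
```

```text
turn deg 29.73 pos [0.5508 0.1412 0.3322] F [-0.46  1.07 -0.22] M [ 0.253 -0.155  0.105] open mm 15.9
turn deg 36.06 pos [0.5508 0.1411 0.3322] F [-0.6   0.23 -0.32] M [ 0.172 -0.126  0.035] open mm 15.9
turn deg 41.8 pos [0.5507 0.1411 0.3322] F [-0.65  0.61 -1.06] M [ 0.096 -0.082 -0.058] open mm 15.6
turn deg 47.88 pos [0.5507 0.1411 0.3322] F [-0.87  0.36 -0.25] M [ 0.09   0.034 -0.005] open mm 15.7
turn deg 53.71 pos [0.5506 0.1411 0.3322] F [-0.57  0.25  1.37] M [ 0.087 -0.01   0.111] open mm 16.0
turn deg 60.03 pos [0.5506 0.141  0.3322] F [-0.39 -0.34  0.21] M [ 0.046  0.054 -0.002] open mm 15.4
turn deg 65.77 pos [0.5505 0.141  0.3322] F [-1.29 -0.39  0.21] M [ 0.063  0.065 -0.088] open mm 15.7
turn deg 71.92 pos [0.5505 0.141  0.3322] F [-1.99 -1.12  1.4 ] M [-0.122  0.382 -0.05 ] open mm 15.6
22.55
```

View pics/scene9c.png

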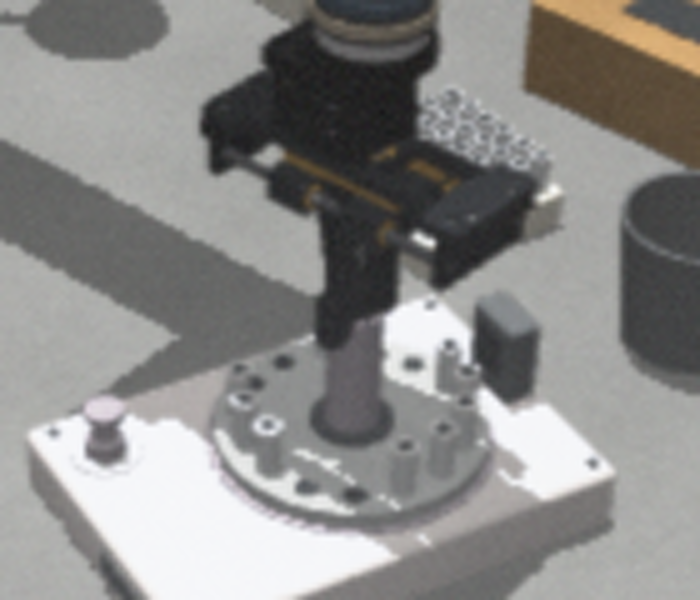

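View pics/top9.png

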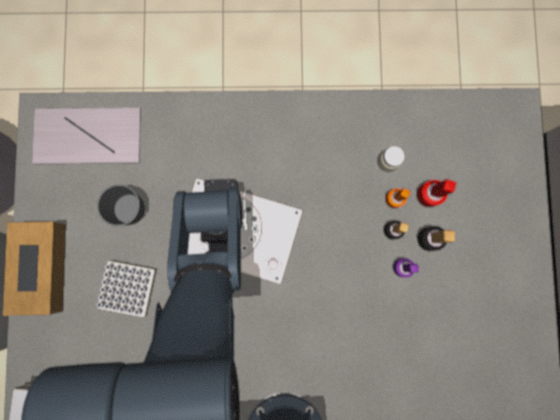

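View pics/scene9.png

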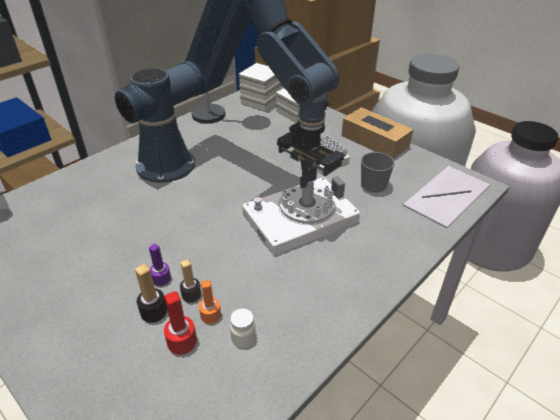

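The dial has visibly turned and the mallet, pin and bystanders look right. I'll check the dial angle independently from the vial positions.

```bash
python3 - <<'E'
from rig import bot
import cv2,numpy as np,pickle
from h import *
d=pickle.load(open("d0.pkl","rb"))
def vial(c,ctr,lo=.088,hi=.099):
    W=cloud(c);r=np.hypot(W[...,0]-ctr[0],W[...,1]-ctr[1])
    m=(W[...,2]>lo)&(W[...,2]<hi)&(r>.055)&(r<.082)
    k,l,st,ce=cv2.connectedComponentsWithStats(m.astype(np.uint8))
    o=[]
    for i in range(1,k):
        if st[i,4]>6:
            p=W[l==i].mean(0);o.append((round(np.degrees(np.arctan2(p[1]-ctr[1],p[0]-ctr[0])),1),int(st[i,4])))
    return sorted(o)
print("top0",vial(d["top"],(.5485,.143)));print("scene0",vial(d["scene"],(.552,.1395)))
c=bot.capture("scene");print("scene now",vial(c,(.552,.1395)))
ex=[((a-72+180)%360-180) for a,_ in vial(d["top"],(.5485,.143))];print("expected",sorted(np.round(ex,1)))
W=cloud(c);m=(W[...,2]>.06)&(W[...,2]<.12)&(np.hypot(W[...,0]-.4545,W[...,1]-.023)<.02);print("pin z",np.percentile(W[m][:,2],[90,99]))
E
python3 st.py
```

```text
top0 [(np.float64(-166.4), 30), (np.float64(-141.9), 33), (np.float64(-70.5), 30), (np.float64(-47.4), 30), (np.float64(-23.8), 31), (np.float64(47.2), 33), (np.float64(70.9), 34), (np.float64(95.8), 35), (np.float64(119.9), 32), (np.float64(144.4), 34)]
scene0 [(np.float64(-154.6), 44), (np.float64(-70.9), 21), (np.float64(-47.1), 23), (np.float64(-22.9), 24), (np.float64(48.8), 20), (np.float64(71.7), 21), (np.float64(96.5), 20), (np.float64(147.1), 11)]
scene now [(np.float64(-143.9), 23), (np.float64(-120.1), 23), (np.float64(-95.1), 24), (np.float64(-22.8), 22), (np.float64(1.8), 25), (np.float64(25.7), 20), (np.float64(48.6), 21), (np.float64(73.7), 21)]
expected [np.float64(-142.5), np.float64(-119.4), np.float64(-95.8), np.float64(-24.8), np.float64(-1.1), np.float64(23.8), np.float64(47.9), np.float64(72.4), np.float64(121.6), np.float64(146.1)]
pin z [0.08306485 0.08481674]
turn deg 71.95 pos [0.5505 0.141  0.3322] F [-3.71 -0.69  2.22] M [-0.187  0.474 -0.006] open mm 15.6
```

Vial shift averages about 72°, matching the tool. Handing in.

```bash
python3 -c "
from rig import bot
print(bot.hand_in())"
```

```text
the job is handed in; nothing more can be done
None
```

The job is done and handed in at about 23 s of the 61 s allowed; no verdict was reported.

- **Mallet and pin:** I took the small wood-handled mallet with the black head and pressed the pin to its end stop (mallet face about 80.5 mm above the bench). In later pictures the pin is clearly down and measures about 83 mm, against the given 81 mm; I put that down to camera error.
- **Mallet put back:** I set it down on its original spot with less than 4 N of contact force. It stands upright in the last pictures.
- **Dial:** I turned the knob clockwise through three clicks, each felt as the twisting force reversing. The tool turned 71.9° and the vials show about 72°, so it is at the third stop, with the grip still closed on the bar.
- **Bystanders:** the box, bucket and jar look unmoved. I judged this by eye and did not measure it.

**What disagreed:**
- **First knob grip:** the gripper closed on the round column (33 mm opening), because the column rises to about 146 mm beside the bar. I opened, raised 16 mm and gripped the bar's flats (15.6 mm).
- **Cameras:** the two cameras differed by 4–5 mm on positions, so I used averages.

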